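Load the leaf drill jig with bronze bush tubes

TASK

Pick up the green tote by its wooden handle and tip it over the sloping apron of the drill jig, so that the four bronze tubes roll down and settle each in a groove of its own. Stand the empty tote back upright on the bench, then swing the jig's blue leaf fully down so that its red tab holds the switch pin depressed. Leave the other things on the bench where they are.

Things in the scene. Friction and masses are not known exactly. Their poses are not given: they have to be found in the camera images.
- jig: Grey leaf drill jig, fixed; base 146 (x) by 170 mm (y). Origin: centre of its underside. x runs along the grooves towards the leaf's hinge; y is the way the tubes roll, from apron to end stop; z up. Inside, side walls stand 118 mm apart and rise to z 59 mm; end stop at y 71 to 83 mm, to z 67 mm. The part-present switch is a black block on its near (-x) side.
- jig_nest (a point): Middle of the nest of six parallel grooves, level with the crests of the lands between them (jig frame 0, 0, z 33 mm); x as the jig's, y falls 6 deg towards the end stop. Along this y the grooves lie at -60, -36, -12, 12, 36, 60 mm, between rounded aluminium lands. A 20 mm tube settled in a groove has its axis at z 7.5 mm in this frame; on a crest, 10 mm.
- jig_apron (a point): Point on the steel loading apron, mid-width, 50 mm up its slope (jig frame 0, -118, z 61 mm); axes as the jig's. The apron rises outwards at 24 deg from the first land (y -72, z 41 mm) to its upper edge (y -130, z 67 mm). Flared cheeks, 13 mm high, stand 118 mm apart at its foot and 132 mm at its upper edge.
- leaf (a joint): Hinge of the blue leaf (an open frame with six drill bushes), rad: 0 = shut, level over the grooves; 1.57 = upright; starts leaning back at 1.66 to 1.85; stop at 2.0. Hinge line along the jig's y at jig x 78, z 65 mm. Leaf 10 mm thick, 156 mm wide; front bar 133 to 153 mm from the hinge. Stiff hinge (0.42 N m, leaf 0.38 kg): it stays where left; about 3 N at the tab moves it.
- leaf_tab (a point): Centre of the red lift tab on the leaf's free edge, mid-width (jig y 0), 164 mm from the hinge: 26 mm long (151 to 177 mm from the hinge), 40 mm wide, 8 mm thick. Its axes turn with the leaf: x points to the hinge, z out of the face that is on top when shut (the far face when open).
- pin (a joint): Travel of the switch pin (steel, 10 mm across), m: 0 = up, about 0.005 with the leaf shut, 0.009 at most. It stands on the jig's near side at jig x -86, y 0, its top 66 mm above the bench when up, under the red tab of the shut leaf. Its spring takes about 1 N.
- tote_grip (a point): Centre of the tote's dark wooden handle, a level board 108 mm long (x), 14 mm thick (y), 28 mm high, 88 mm above the tote's underside, over the middle of the load. Axes as the tote's: x along handle and tubes, y towards the pouring nose, z up. 40 mm or more clear under and beside it; rigidly fixed by two side straps.
- tote_lip (a point): Middle of the tote's pouring lip, on the upper face of the nose: 82 mm ahead (tote y) of the handle's centre and 64 mm below it. The nose is 112 mm wide, its cheeks stand up to 27 mm above it.
- rod1: Bronze bush tube 20 mm across, 100 mm long, smooth and lightly oiled, about 0.1 kg; origin at its centre, x along its axis. Starts lying in the tote.
- rod2: Bronze bush tube 20 mm across, 100 mm long, smooth and lightly oiled, about 0.1 kg; origin at its centre, x along its axis. Starts lying in the tote.
- rod3: Bronze bush tube 20 mm across, 100 mm long, smooth and lightly oiled, about 0.1 kg; origin at its centre, x along its axis. Starts lying in the tote.
- rod4: Bronze bush tube 20 mm across, 100 mm long, smooth and lightly oiled, about 0.1 kg; origin at its centre, x along its axis. Starts lying in the tote.
- paint_tin: Paint tin with red label, 86 mm across, 100 mm high; origin under its centre. Bystander, loose.
- brush: Paint brush, 200 mm long, lying; bystander, loose.
- tape: Roll of yellow tape, 100 mm across, 25 mm high; bystander, loose.
- spanner: Spanner, 180 mm long, lying; bystander, loose.
- mug: White mug, 82 mm across, 95 mm high; bystander, loose.
- wheel: Brown buffing wheel lying flat, 120 mm across, 22 mm high; bystander, loose.
- screwdriver: Screwdriver with yellow handle, 190 mm long, lying; bystander, loose.
- tote: Green sheet-metal tote, 112 mm wide (x), origin under its floor below the handle, axes as its handle's. Flat floor from y -48 to 37 mm, walls 48 mm high; in front the floor rises at 25 deg to the lip, so tubes leave only once it is tipped nose-down beyond about 25 deg. 0.34 kg empty, about 0.73 kg with the tubes.
There are look-alikes about, which are no part of the job. Leave any orange or pink look-alike of the rod1 alone.

How it is judged:
On the way, in this order (a step that is already met when the one before it is completed fails the run):
1. the loaded tote is held tipped, nose-down, with its lip over the jig's apron (angle between tote_grip's own z axis and vertical above 0.4 rad and horizontal distance between tote_lip and jig_apron below 0.06 m and height (world z) of tote_lip above 0.05 m), for 0.1 s.
2. all four tubes lie settled, each in a groove of the jig (z of rod1 in the frame of jig_nest between 0.003 and 0.0088 m and y of rod1 in the frame of jig_nest between -0.066 and 0.066 m and x of rod1 in the frame of jig_nest between -0.012 and 0.012 m and angle between the x axis of each of rod1, rod2, rod3, rod4 and the x axis of jig, either way round below 0.08 rad and linear speed of each of rod1, rod2, rod3, rod4 below 0.03 m/s and z of rod2 in the frame of jig_nest between 0.003 and 0.0088 m and y of rod2 in the frame of jig_nest between -0.066 and 0.066 m and x of rod2 in the frame of jig_nest between -0.012 and 0.012 m and z of rod3 in the frame of jig_nest between 0.003 and 0.0088 m and y of rod3 in the frame of jig_nest between -0.066 and 0.066 m and x of rod3 in the frame of jig_nest between -0.012 and 0.012 m and z of rod4 in the frame of jig_nest between 0.003 and 0.0088 m and y of rod4 in the frame of jig_nest between -0.066 and 0.066 m and x of rod4 in the frame of jig_nest between -0.012 and 0.012 m), for 0.3 s.
3. the empty tote stands upright on the bench, released (height (world z) of tote_grip between 0.082 and 0.095 m and angle between tote_grip's own z axis and vertical below 0.08 rad and contact force between the fingers and tote below 0.2 N and linear speed of tote below 0.03 m/s), for 0.2 s.
At the end, for the whole second after the job is handed in: Four tubes at rest in the grooves, one per groove (axis within 1.3 mm of settled height, 4.5 deg); leaf shut within 0.04 rad, holding the pin at least 3.5 mm down; tote released, upright on the bench within 4.5 deg; nothing else moved over 30 mm (all of step 2 and height (world z) of tote_grip between 0.082 and 0.095 m and angle between tote_grip's own z axis and vertical below 0.08 rad and contact force between the fingers and tote below 0.2 N and value of joint leaf below 0.04 rad and value of joint pin above 0.0035 m); the robot touches nothing.
It fails at once if one of the other loose things on the bench is shifted by more than 30 mm (distance of any of paint_tin, brush, tape, spanner, mug, wheel, screwdriver from where it was at the start of the episode above 0.03 m).
It also fails if it takes over 64 s, if anything falls off the work surface, if the arm or the gripper's body presses on something with over 40 N, if the wrist force passes 120 N, or if a joint passes its speed limit or range.

ROBOT

A 6-joint arm with a two-finger parallel gripper is mounted at the origin on the work surface. World frame = base frame: x ahead of the robot, y to its left, z up, the work surface at z = 0. Lengths are in m, angles in rad, forces in N, time in s.
With the tool pointing down it reaches from about 0.35 to 0.975 m from the base axis. Payload 4.9 kg.
Tool frame: the origin (TCP) lies between the finger pads; the fingertips stand 14 mm ahead of it and the grasp point (between the pads) lies 5 mm behind it (manip.tcp_to_tips is the distance from the TCP to the fingertips, in m); z points along the fingers, y is the line along which they close (so a half turn about z gives the same grasp; the last joint's range is limited). The gripper opens to 85 mm and grips with 20 to 120 N. Pads are 22 mm wide; open, the fingers measure 114 mm over their backs; the gripper's body (76 mm by 85 mm) begins 54 mm behind the grasp point. The pads swing forward as they close: fully open they stand 13 mm farther back than shut.
Start: joints at [1.198, 0.053, 1.613, -0, 1.476, -0.119], TCP at [0.157, 0.605, 0.245] pointing down, gripper open.
Joint ranges: [-3.01, 3.01], [-1.01, 2.22], [0.06, 2.58], [-1.02, 4.17], [0.09, 2.62], [-3.14, 3.14]. Speed limits (rad/s): [2.57, 2.57, 3.14, 3.14, 3.14, 3.14].

INTERFACE

Orientations are given as a unit quaternion [w, x, y, z].
In Python, from plant import manip gives the robot as it stands.
- The arm moves only by the tool servo_tool, never from a script. Its argument "moves" is a list that holds one entry, the list of rows, each a list of 7 numbers: the shift along the tool's x, y, z in mm, then the turn, a rotation vector about the tool's x, y, z in degrees, then the finger opening in mm, from 0 to 85.4. In form: [[[x, y, z, ax, ay, az, fingers], ...]]. A call has 1 to 12 rows; each row shifts and turns the commanded pose from where the row before left it, along the tool's axes as they then stand; what a row does not reach is not made up. A row lasts 1/8 s, in which the tool goes at most 62.5 mm and 10.7 degrees, less where a joint would pass 70% of its speed; a pose out of reach is approached as far as the arm can. A call with a gripper value outside its range is refused whole. The fingers move at their own pace and stop on an object; the grip force is fixed at half the most. Time passes only in rows, so rows that do not move let the fingers close. It gives the time, the measured TCP pose, the force, the opening and the grip force at its end, in the units of the state.
- manip.state(): the state, without advancing time (a new reading comes with each control period).
- manip.grab_frame(name): name is "scene" or "top" or "wrist"; returns a dict with "image" (400x640x3 uint8, blue, green, red), "mtx" (3x3 intrinsics, pixels), "eye" and "rotation" of the camera in the world. Camera axes: x right, y down, z forward; pixel columns grow to the right and rows downward; lengths in m; the calibration is good to about 2 mm. A picture is of the moment at which its call begins. There is no depth.
- manip.job_done(): hands the job in; it is judged then, once.
The state is a dict: "time": time; "joint_pos": joint angles; "joint_vel": joint speeds; "joint_efforts": joint torques, N m; "tool_pos": TCP position; "tool_rot": TCP orientation; "contact_force": force on the tool from outside, world axes, zero at the start; "ft_torque": the same for the moment, N m; "gripper_width": opening from 0.0 (shut) to 1.0 (fully open); "grasp_force": force on a finger pad.
Only numpy, scipy, OpenCV 4.12 (cv2) and the standard library are available. Lean on these libraries where they do the work, as an engineer would, in place of code of your own. Each camera call takes 0.05 s, during which the arm holds its last target. There are 200 camera calls.

## Working session

There is one attempt and no reset: what is moved stays moved. The work goes in short steps, Python scripts to look and compute and a tool call to move; the robot and the scene stay as the last step left them, time stands still between calls to the robot, and variables do not carry over. Pictures are saved under pics/ and viewed, at most 10 in all, crops included, and the job is handed in when it is done.

Besides the shell and the picture viewer there is one more tool, called after "Call:" as name(argument=value, ...) on one line, values as JSON. servo_tool: Moves the arm, as the interface text tells. Its arguments: {"type":"object","properties":{"moves":{"type":"array"}},"required":["moves"]}

```bash
mkdir -p pics; ls
python3 - <<'E'
from plant import manip
import cv2
for n in("scene","top"):
    f=manip.grab_frame(n); cv2.imwrite(f"pics/{n}0.png",f["image"]); print(n,f["mtx"].tolist(),f["eye"],f["rotation"].tolist())
print(manip.state(), manip.tcp_to_tips)
E
```

```text
pics
scene [[487.97202326717064, 0.0, 327.8569627666716], [0.0, 487.97202326717064, 207.86646067779583], [0.0, 0.0, 1.0]] [ 1.00943892 -0.75211957  1.36701737] [-0.2875713764568733, 0.9145938444067487, 0.2688830874335175, -0.09231840828460236]
top [[440.4978315334911, 0.0, 315.5056979664135], [0.0, 440.4978315334911, 203.82322879747807], [0.0, 0.0, 1.0]] [0.43894539 0.01351204 1.17214005] [-0.028302493363878956, 0.7088615357214172, -0.7042329311350025, 0.0277537519817523]
{'time': 0.1, 'joint_pos': array([ 1.19804305e+00,  5.32925164e-02,  1.61416226e+00, -4.07256547e-06,
        1.47601409e+00, -1.19018604e-01]), 'joint_vel': array([ 0.00100137, -0.00147001, -0.00442418,  0.00063724,  0.00098323,
       -0.00035447]), 'joint_efforts': array([ 4.45860987e-04, -3.94901454e+01, -3.71364713e+01, -1.77974857e-04,
        3.84066050e-03, -4.32408115e-06]), 'tool_pos': array([0.15670046, 0.60447543, 0.24418158]), 'tool_rot': array([-2.26383805e-04,  1.26527034e-01,  9.91962716e-01, -9.10383318e-04]), 'contact_force': array([-0.47555098,  0.13641502, -0.47275333]), 'ft_torque': array([0.0309625 , 0.01030429, 0.00302639]), 'grasp_force': 0.0, 'gripper_width': 1.0004646537828055} 0.014
```

View pics/scene0.png

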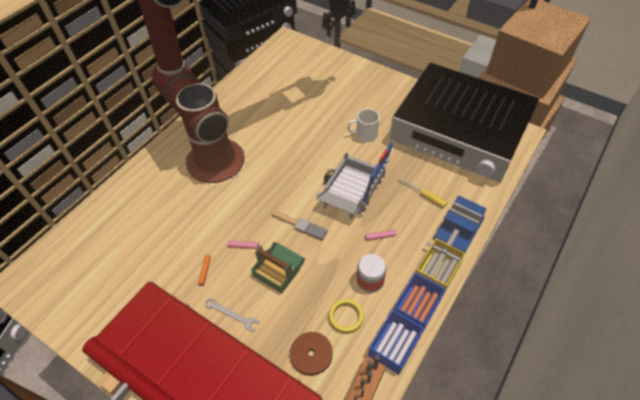

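View pics/top0.png

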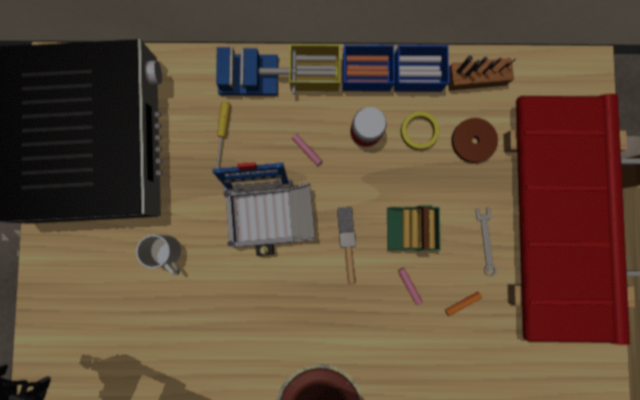

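The scene view shows the green tote with tubes at about (278,267), the jig at (350,185), and its leaf at (383,165). In the top view the tote is at (413,229), the jig at (270,217) with the apron on its right (300,215), the leaf on the upper side (250,175) and the switch at (265,250).

Candidates for the tubes, by top-view pixel:
- bronze tubes in the green tote (420,229): these are the ones I want
- pink rods (307,150) and (410,286)
- orange rod (463,303)
- rods in the bins (318,67), (368,67), (420,67)

For the tote, only the green one at (413,229) has a handle. I'll check it in a close crop.

Run:
```python
import cv2,numpy as np
t=cv2.imread("pics/top0.png");s=cv2.imread("pics/scene0.png")
a=cv2.resize(t[195:260,375:450],(400,347),interpolation=cv2.INTER_CUBIC)
b=cv2.resize(s[235:300,240:315],(400,347),interpolation=cv2.INTER_CUBIC)
c=cv2.resize(t[150:265,200:320],(400,250*383//250),interpolation=cv2.INTER_CUBIC)[:253]
c=cv2.resize(t[155:260,205:320],(400,253),interpolation=cv2.INTER_CUBIC)
d=cv2.resize(s[140:245,310:400],(400,253),interpolation=cv2.INTER_CUBIC)
cv2.imwrite("pics/crop1.png",np.vstack([np.hstack([a,b]),np.hstack([c,d])]))
```

```text
(no output)
```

View pics/crop1.png

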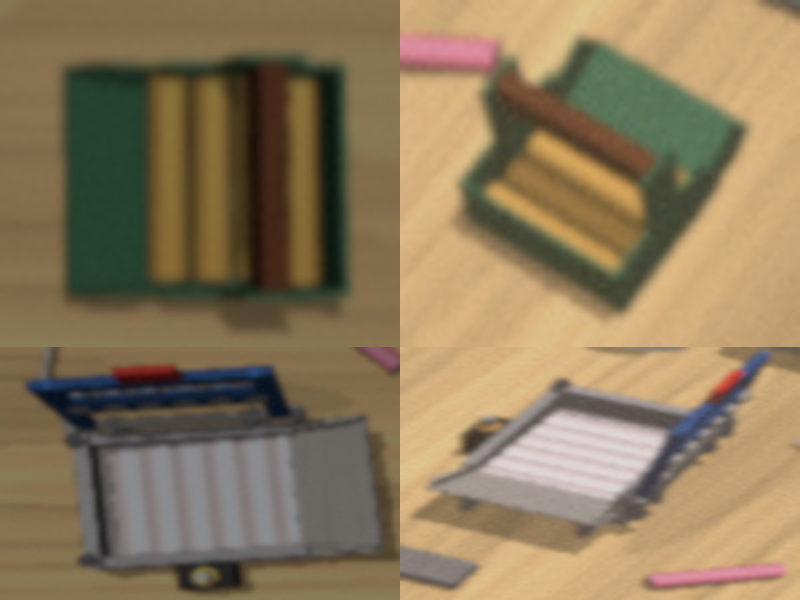

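The crop confirms the choice: a green tote with four bronze tubes, a dark handle at top px about (425.6,228), and its nose pointing left (+y), towards the jig's apron. Now I'll measure both.

```bash
cat > h.py <<'E'
import numpy as np,cv2
from scipy.spatial.transform import Rotation as R
def rot(q): return R.from_quat([q[1],q[2],q[3],q[0]])
def cast(f,uv,z):
    uv=np.atleast_2d(np.array(uv,float)); d=np.c_[uv,np.ones(len(uv))]@np.linalg.inv(f["mtx"]).T
    d=rot(f["rotation"]).apply(d) if np.size(f["rotation"])==4 else d@np.array(f["rotation"]).T
    return f["eye"]+d*((np.asarray(z)-f["eye"][2])/d[:,2])[:,None]
def cross(f1,p1,f2,p2):
    a,b=[cast(f,p,0.)[0]-f["eye"] for f,p in((f1,p1),(f2,p2))]
    s=np.linalg.lstsq(np.c_[a,-b],f2["eye"]-f1["eye"],rcond=None)[0]
    return (f1["eye"]+a*s[0]+f2["eye"]+b*s[1])/2
def hsv(f): return cv2.cvtColor(f["image"],cv2.COLOR_BGR2HSV)
E
python3 - <<'E'
from h import *; from plant import manip
t=manip.grab_frame("top"); s=manip.grab_frame("scene")
H=hsv(t)
for n,m,roi in (("handle",((H[...,0]<12)&(H[...,1]>90)&(H[...,2]<110)),(200,260,412,440)),("tote",(H[...,0]>50)&(H[...,0]<90)&(H[...,1]>70),(195,265,380,450)),("tab",((H[...,0]<8)|(H[...,0]>172))&(H[...,1]>130),(155,185,225,275)),("pin?",(H[...,2]<60),(235,265,245,285))):
    k=np.zeros(m.shape,np.uint8); a,b,c,d=roi; k[a:b,c:d]=m[a:b,c:d]
    cs,_=cv2.findContours(k,0,2); c=max(cs,key=cv2.contourArea); r=cv2.minAreaRect(c); print(n,k.sum(),r)
    if n=="handle": print(cast(t,r[0],.102), cast(t,cv2.boxPoints(r),.102))
    if n=="tote": print(cast(t,cv2.boxPoints(r),.05))
    if n=="tab": print(cast(t,r[0],.226))
print("pin",cast(t,(264.5,250),.066))
print("apron edge",cast(t,[(310,184.5),(314.3,238.4)],.08))
E
```

```text
handle 194 ((424.5, 228.0), (40.0, 5.0), 90.0)
[[ 0.46686533 -0.25019505  0.102     ]] [[ 0.51547013 -0.24474228  0.102     ]
 [ 0.51554968 -0.25691496  0.102     ]
 [ 0.41860872 -0.25560876  0.102     ]
 [ 0.41852917 -0.2435232   0.102     ]]
tote 726 ((396.0, 228.5), (41.0, 16.0), 90.0)
[[ 0.51862132 -0.17049094  0.05      ]
 [ 0.51888828 -0.21133904  0.05      ]
 [ 0.41471416 -0.21036607  0.05      ]
 [ 0.41444722 -0.16981761  0.05      ]]
tab 100 ((246.1188201904297, 165.6881103515625), (5.970223426818848, 18.010173797607422), 84.2894058227539)
[[0.59614567 0.16558963 0.226     ]]
pin? 123 ((269.54876708984375, 248.9390411376953), (10.822290420532227, 8.171934127807617), 83.6598129272461)
pin [[0.41027931 0.14132815 0.066     ]]
apron edge [[0.57401617 0.02870495 0.08      ]
 [0.43997519 0.01706255 0.08      ]]
```

Call:
servo_tool(moves=[[[0,0,-58,0,0,-4.9,85],[0,0,-58,0,0,-4.9,85],[0,0,-58,0,0,-4.8,85],[-33,-51,0,0,0,0,85],[-33,-51,0,0,0,0,85],[-33,-51,0,0,0,0,85],[-33,-51,0,0,0,0,85],[-33,-51,0,0,0,0,85],[-33,-51,0,0,0,0,85],[-33,-51,0,0,0,0,85],[-33,-51,0,0,0,0,85],[-33,-51,0,0,0,0,85]]])

```text
time: 1.7
tool_pos: [0.455, 0.1444, 0.4193]
tool_rot: [0.0, -0.0, 1.0, 0.0]
contact_force: [0.4, 0.6, 0.2]
gripper_width: 1.001
grasp_force: 0.0
```

Run:
```python
from h import *; from plant import manip
f=manip.grab_frame("wrist"); cv2.imwrite("pics/w1.png",f["image"]); print(f["mtx"],f["eye"],rot(f["rotation"]).as_matrix())
np.savez("w1.npz",**f)
s=manip.state(); print(s["time"],s["tool_pos"],rot(s["tool_rot"]).as_matrix().round(3))
```

```text
[[328.18505875   0.         314.23600261]
 [  0.         328.18505875 203.32005151]
 [  0.           0.           1.        ]] [0.38040343 0.14392787 0.54762525] [[-1.21201430e-03  9.55985208e-01  2.93412361e-01]
 [ 9.99999080e-01  1.33743582e-03 -2.26833235e-04]
 [-6.09269418e-04  2.93411816e-01 -9.55985949e-01]]
1.75 [0.45793601 0.13889423 0.41837823] [[-1.     0.007  0.001]
 [ 0.007  1.    -0.005]
 [-0.001 -0.005 -1.   ]]
```

View pics/w1.png

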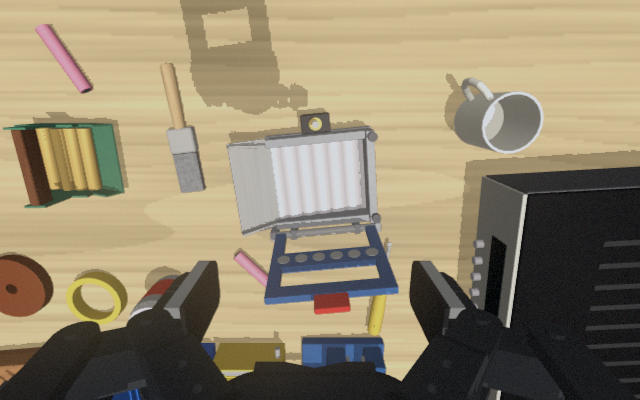

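The wrist view shows the pin at (315,124), end-stop corners at (373,136) and (375,217), apron outer corners at (229,147) and (244,232), the tab at (332,302) and the tote handle at (30,165).

Run:
```python
from h import *; from plant import manip
f=dict(np.load("w1.npz"))
im=f["image"]; H=hsv(f)
# pin: bright yellow-ish spot in the black block
m=np.zeros(H.shape[:2],np.uint8); m[112:136,302:330]=(H[112:136,302:330,2]>110); 
cs,_=cv2.findContours(m,0,2); c=max(cs,key=cv2.contourArea); pc,pr=cv2.minEnclosingCircle(c); print("pin px",pc,pr); P=cast(f,pc,.066)[0]
E=cast(f,[(373,136),(375.5,217)],.067); A=cast(f,[(229,147),(244,232)],.075)
m=(((H[...,0]<8)|(H[...,0]>172))&(H[...,1]>150)).astype(np.uint8); m[:285]=0; m[320:]=0; m[:,:305]=0; m[:,360:]=0
c=max(cv2.findContours(m,0,2)[0],key=cv2.contourArea); r=cv2.minAreaRect(c); T=cast(f,r[0],.224)[0]
print("pin",P,"stop",E,"apron",A,"tab",T,r)
ang=lambda v:np.degrees(np.arctan2(v[1],v[0]))
print("yaw",ang(T-P),ang(E[1]-E[0]),ang(A[1]-A[0]), "y-axis:",ang(E.mean(0)-A.mean(0))-90)
# crop
cv2.imwrite("pics/w1c.png",cv2.resize(im[105:245,215:395],(771,600),interpolation=cv2.INTER_CUBIC))
m=((H[...,0]<12)&(H[...,1]>90)&(H[...,2]<140)).astype(np.uint8); m[:110]=0;m[220:]=0;m[:,70:]=0
c=max(cv2.findContours(m,0,2)[0],key=cv2.contourArea);print("handle",cv2.boxPoints(cv2.minAreaRect(c)),cast(f,cv2.boxPoints(cv2.minAreaRect(c)),.1))
```

```text
pin px (314.7362060546875, 123.42913055419922) 7.2102370262146
pin [0.40885459 0.14438339 0.066     ] stop [[0.42632241 0.22837154 0.067     ]
 [0.54998736 0.23889705 0.067     ]] apron [[0.44131226 0.02171768 0.075     ]
 [0.57205954 0.03513573 0.075     ]] tab [0.59820655 0.16357615 0.224     ] ((331.4517517089844, 302.92071533203125), (18.519142150878906, 34.46387481689453), 85.2363510131836)
yaw 5.787747451095897 4.864894088386427 5.859514634424583 y-axis: 5.160026552798939
handle [[ 11.352948 130.41177 ]
 [ 33.000004 124.99999 ]
 [ 51.764706 200.0588  ]
 [ 30.11765  205.47058 ]] [[ 0.41643473 -0.26107525  0.1       ]
 [ 0.40934733 -0.23036662  0.1       ]
 [ 0.51345685 -0.22971289  0.1       ]
 [ 0.52157542 -0.2625782   0.1       ]]
```

View pics/w1c.png

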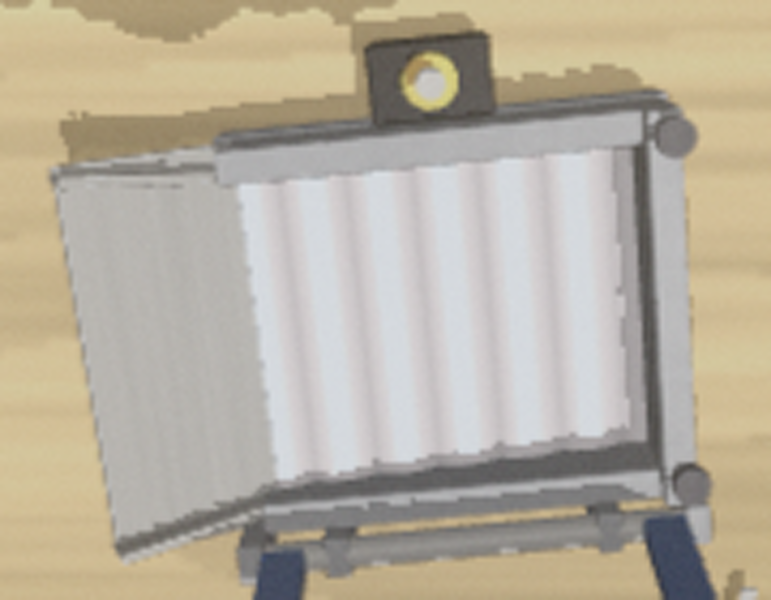

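Call:
servo_tool(moves=[[[-1,-49,27,0,0,0,85],[-1,-49,27,0,0,0,85],[-1,-49,27,0,0,0,85],[-1,-49,27,0,0,0,85],[-2,-49,27,0,0,0,85],[-2,-49,27,0,0,0,85],[-2,-49,27,0,0,0,85],[-1,-50,29,0,0,0,85],[0,0,0,0,0,0,85],[0,0,0,0,0,0,85]]])

```text
time: 3.0
tool_pos: [0.4659, -0.2464, 0.2014]
tool_rot: [-0.0, -0.0, 1.0, 0.0]
contact_force: [-0.2, 0.0, 0.6]
gripper_width: 0.99
grasp_force: 0.0
```

Run:
```python
from h import *; from plant import manip
f=manip.grab_frame("wrist"); np.savez("w2.npz",**f)
s=manip.state(); print(s["time"],s["tool_pos"],rot(s["tool_rot"]).as_matrix().round(3)); print(f["eye"])
H=hsv(f); m=((H[...,0]<12)&(H[...,1]>90)&(H[...,2]<150)).astype(np.uint8); m[:,:200]=0;m[:,440:]=0;m[380:]=0
c=max(cv2.findContours(m,0,2)[0],key=cv2.contourArea);b=cv2.boxPoints(cv2.minAreaRect(c));print(b,cast(f,b,.102))
g=((H[...,0]>40)&(H[...,0]<90)&(H[...,1]>60)).astype(np.uint8)
c=max(cv2.findContours(g,0,2)[0],key=cv2.contourArea);print(cv2.boxPoints(cv2.minAreaRect(c)))
cv2.imwrite("pics/w2.png",f["image"])
```

```text
3.05 [ 0.4662254  -0.2461628   0.20209949] [[-1.    -0.002  0.001]
 [-0.002  1.    -0.   ]
 [-0.001 -0.    -1.   ]]
[ 0.39132139 -0.24689325  0.32975399]
[[201.53847 345.6923 ]
 [209.55968 340.1777 ]
 [233.92308 375.6154 ]
 [225.90187 381.12997]] [[ 0.58582618 -0.3411019   0.102     ]
 [ 0.580282   -0.33387518  0.102     ]
 [ 0.61700943 -0.31619482  0.102     ]
 [ 0.62300028 -0.32359863  0.102     ]]
[[248. 125.]
 [395. 125.]
 [395. 279.]
 [248. 279.]]
```

View pics/w2.png

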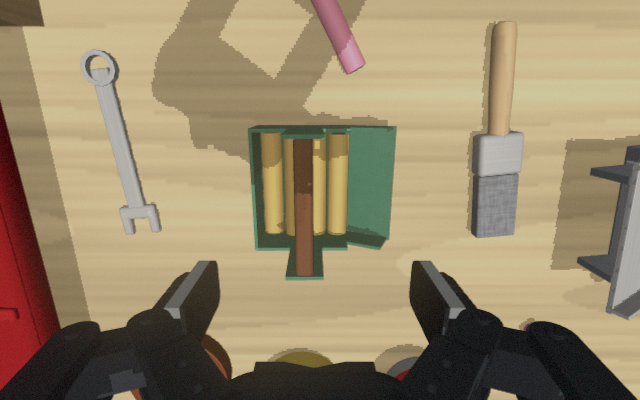

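The wrist view shows the handle running from (303,138) to (305,276), almost exactly along world x, with the tubes on either side of it.

Run:
```python
from h import *
f=dict(np.load("w2.npz")); print(cast(f,[(303,138),(305,276),(304,200)],.102))
```

```text
[[ 0.41434843 -0.25462581  0.102     ]
 [ 0.52026645 -0.25402077  0.102     ]
 [ 0.45857015 -0.25429979  0.102     ]]
```

Call:
servo_tool(moves=[[[-1,-8,30,0,0,0,85],[0,0,40,0,0,0,85],[0,0,34,0,0,0,85],[0,0,15,0,0,0,85],[0,0,0,0,0,0,40],[0,0,0,0,0,0,10],[0,0,0,0,0,0,5],[0,0,0,0,0,0,5],[0,0,0,0,0,0,5],[0,0,0,0,0,0,5]]])

```text
time: 4.3
tool_pos: [0.4674, -0.2547, 0.0835]
tool_rot: [0.001, -0.001, 1.0, 0.0]
contact_force: [-0.9, 3.4, 5.1]
gripper_width: 0.152
grasp_force: 59.6
```

```bash
cat >> h.py <<'E'
O=np.array([.495,.155,0.]); YAW=np.radians(5.5)
J=R.from_euler('z',YAW)
D=R.from_matrix(np.diag([-1.,1,-1]))
def jig(x,y,z): return O+J.apply([x,y,z])
def tote_pose(lip,tilt,yaw=YAW):
    "TCP pose with the lip at a world point, tote tipped nose-down by tilt deg"
    T=R.from_euler('z',yaw)*R.from_euler('x',-tilt,degrees=True)
    return lip+T.apply([0,-.082,.064])+T.apply([0,0,-.005]), T*D
def rows(a,b,n):
    "tool-frame row (repeat n times, roughly) from pose a to b"
    p,q=a; out=[]
    d=(q.inv()*b[1]).as_rotvec()/n
    for i in range(n):
        v=q.inv().apply((b[0]-p)/(n-i)); p=p+q.apply(v); q=q*R.from_rotvec(d)
        out.append(np.r_[v*1e3,np.degrees(d)].round(1).tolist())
    return out
def now():
    from plant import manip
    s=manip.state(); return s["tool_pos"],rot(s["tool_rot"])
E
python3 - <<'E'
from h import *
p0=now(); p1=(p0[0]+[0,0,.15],p0[1])
pre=tote_pose(jig(0,-.135,.125),10); pour=tote_pose(jig(0,-.122,.077),23.5)
for a,b,n in((p0,p1,3),(p1,pre,6),(pre,pour,4)): print(b[0].round(4)); [print(r) for r in rows(a,b,n)]
E
```

```text
[ 0.4674 -0.2547  0.2335]
[-0.1, 0.0, -50.0, 0.0, 0.0, 0.0]
[-0.1, 0.0, -50.0, 0.0, 0.0, 0.0]
[-0.1, 0.0, -50.0, 0.0, 0.0, 0.0]
[ 0.5147 -0.0496  0.1973]
[-7.9, 34.2, 6.0, 1.7, -0.1, -0.9]
[-8.4, 34.2, 5.0, 1.7, -0.1, -0.9]
[-9.0, 34.2, 4.1, 1.7, -0.1, -0.9]
[-9.5, 34.2, 3.1, 1.7, -0.1, -0.9]
[-10.0, 34.1, 2.1, 1.7, -0.1, -0.9]
[-10.6, 34.0, 1.1, 1.7, -0.1, -0.9]
[ 0.5116 -0.0179  0.1638]
[-0.0, 9.3, 6.9, 3.4, 0.0, 0.0]
[-0.0, 9.7, 6.3, 3.4, 0.0, 0.0]
[-0.0, 10.0, 5.7, 3.4, 0.0, 0.0]
[-0.0, 10.4, 5.1, 3.4, 0.0, 0.0]
```

Call:
servo_tool(moves=[[[0,0,-30,0,0,0,5],[0,0,-60,0,0,0,5],[0,0,-60,0,0,0,5],[-5,20,4,1.7,-0.1,-0.9,5],[-9,36,5,1.7,-0.1,-0.9,5],[-10,42,5,1.7,-0.1,-0.9,5],[-11,42,4,1.7,-0.1,-0.9,5],[-11,36,2,1.7,-0.1,-0.9,5],[-7,20,1,1.7,-0.1,-0.9,5],[-3,9,0,0,0,0,5],[0,0,0,0,0,0,5],[0,0,0,0,0,0,5]]])

```text
time: 5.8
tool_pos: [0.5139, -0.0505, 0.1952]
tool_rot: [0.005, -0.047, 0.995, -0.089]
contact_force: [0.3, 0.1, -6.6]
gripper_width: 0.155
grasp_force: 60.7
```

Run:
```python
from h import *
from plant import manip
p0=now(); s=manip.state(); print(p0[0],p0[1].as_matrix().round(3),s["grasp_force"],s["gripper_width"],s["contact_force"],s["ft_torque"],s["time"])
pour=tote_pose(jig(0,-.122,.077),23.5)
for r in rows(p0,pour,5): print(r)
f=manip.grab_frame("wrist");cv2.imwrite("pics/w3.png",f["image"])
```

```text
[ 0.5139299  -0.05045664  0.19521372] [[-0.996 -0.092  0.018]
 [-0.094  0.98  -0.177]
 [-0.002 -0.178 -0.984]] 60.7173228263855 0.15522232641447223 [ 0.27826269  0.08900886 -6.6447912 ] [ 0.21013335  0.02833509 -0.02698952] 5.8
[-0.1, 7.5, 5.0, 2.7, 0.0, -0.0]
[-0.2, 7.8, 4.7, 2.7, 0.0, -0.0]
[-0.2, 8.0, 4.3, 2.7, 0.0, -0.0]
[-0.2, 8.2, 3.9, 2.7, 0.0, -0.0]
[-0.2, 8.3, 3.5, 2.7, 0.0, -0.0]
```

View pics/w3.png

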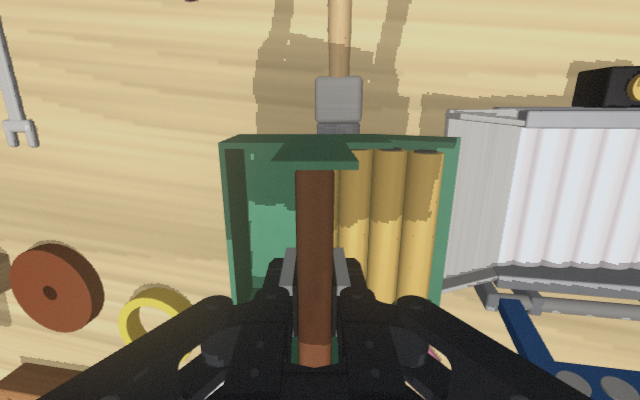

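The wrist view shows the tote held with the tubes bunched towards the nose (front tube at about x = 428, lip at 458) and the apron straight ahead (447,112)–(443,290). The front tube could leave early, so I'll lower the lip to the apron before tipping further.

Run:
```python
from h import *
p0=now(); l=jig(0,-.122,.077); a=tote_pose(l,10.2); b=tote_pose(l,24)
for x,y,n in((p0,a,4),(a,b,8),(b,tote_pose(l,36),8),(tote_pose(l,36),tote_pose(l,48),8)):
    print(y[0].round(4));[print(r) for r in rows(x,y,n)]
```

```text
[ 0.5134 -0.0364  0.1496]
[-0.2, 5.5, 10.7, -0.0, 0.0, -0.0]
[-0.2, 5.5, 10.7, -0.0, 0.0, -0.0]
[-0.2, 5.5, 10.7, -0.0, 0.0, -0.0]
[-0.2, 5.5, 10.7, -0.0, 0.0, -0.0]
[ 0.5116 -0.0171  0.1643]
[-0.0, 2.1, -2.2, 1.7, 0.0, -0.0]
[-0.0, 2.0, -2.3, 1.7, 0.0, -0.0]
[-0.0, 1.9, -2.4, 1.7, 0.0, -0.0]
[-0.0, 1.8, -2.4, 1.7, 0.0, -0.0]
[-0.0, 1.8, -2.5, 1.7, 0.0, -0.0]
[-0.0, 1.7, -2.5, 1.7, 0.0, -0.0]
[-0.0, 1.6, -2.6, 1.7, 0.0, -0.0]
[-0.0, 1.5, -2.6, 1.7, 0.0, -0.0]
[0.5097 0.002  0.1729]
[0.0, 1.8, -2.0, 1.5, 0.0, 0.0]
[0.0, 1.7, -2.0, 1.5, 0.0, 0.0]
[0.0, 1.7, -2.1, 1.5, 0.0, 0.0]
[0.0, 1.6, -2.1, 1.5, 0.0, 0.0]
[0.0, 1.5, -2.1, 1.5, 0.0, 0.0]
[0.0, 1.5, -2.2, 1.5, 0.0, 0.0]
[0.0, 1.4, -2.2, 1.5, 0.0, 0.0]
[0.0, 1.4, -2.3, 1.5, 0.0, 0.0]
[0.5077 0.0226 0.1774]
[-0.0, 1.8, -2.0, 1.5, -0.0, 0.0]
[0.0, 1.7, -2.0, 1.5, -0.0, 0.0]
[0.0, 1.7, -2.1, 1.5, -0.0, 0.0]
[0.0, 1.6, -2.1, 1.5, -0.0, 0.0]
[0.0, 1.5, -2.1, 1.5, -0.0, 0.0]
[0.0, 1.5, -2.2, 1.5, -0.0, 0.0]
[0.0, 1.4, -2.2, 1.5, -0.0, 0.0]
[0.0, 1.4, -2.3, 1.5, -0.0, 0.0]
```

Call:
servo_tool(moves=[[[0,5.5,11,0,0,0,5],[0,5.5,11,0,0,0,5],[0,5.5,11,0,0,0,5],[-1,5.5,10,0,0,0,5],[0,2,-2.2,1.7,0,0,5],[0,2,-2.3,1.7,0,0,5],[0,2,-2.4,1.7,0,0,5],[0,1.8,-2.4,1.7,0,0,5],[0,1.8,-2.5,1.7,0,0,5],[0,1.7,-2.5,1.7,0,0,5],[0,1.6,-2.6,1.7,0,0,5],[0,1.5,-2.6,1.7,0,0,5]]])

```text
time: 7.35
tool_pos: [0.512, -0.0159, 0.164]
tool_rot: [0.011, -0.047, 0.977, -0.207]
contact_force: [0.9, -0.2, -7.7]
gripper_width: 0.153
grasp_force: 60.8
```

Run:
```python
from h import *
from plant import manip
s=manip.state(); print(s["tool_pos"],np.degrees(np.arccos(-rot(s["tool_rot"]).as_matrix()[2,2])),s["contact_force"],s["ft_torque"],s["time"])
f=manip.grab_frame("wrist");g=manip.grab_frame("scene")
a=cv2.resize(f["image"][60:310,200:640],(528,300)); b=cv2.resize(g["image"][110:280,250:430],(318,300),interpolation=cv2.INTER_CUBIC)
b=cv2.resize(g["image"][110:280,250:404],(272,300),interpolation=cv2.INTER_CUBIC)
cv2.imwrite("pics/w4.png",np.hstack([a,b]))
```

```text
[ 0.51201091 -0.0159345   0.16400487] 23.90983240005101 [ 0.89168395 -0.20892272 -7.71996672] [0.64420237 0.07336986 0.00219247] 7.35
```

View pics/w4.png

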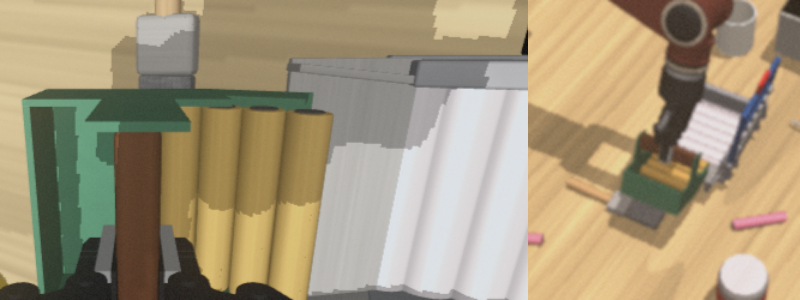

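The image shows four tubes, the front one just at the lip over the apron (left panel, x about 315). Alignment looks good, so I'll keep pouring.

Call:
servo_tool(moves=[[[0,1.8,-2,1.5,0,0,5],[0,1.7,-2,1.5,0,0,5],[0,1.7,-2.1,1.5,0,0,5],[0,1.6,-2.1,1.5,0,0,5],[0,1.5,-2.1,1.5,0,0,5],[0,1.5,-2.2,1.5,0,0,5],[0,1.4,-2.2,1.5,0,0,5],[0,1.4,-2.3,1.5,0,0,5],[0,0,0,0,0,0,5],[0,0,0,0,0,0,5],[0,0,0,0,0,0,5],[0,0,0,0,0,0,5]]])

```text
time: 8.95
tool_pos: [0.5102, 0.0029, 0.1728]
tool_rot: [0.016, -0.045, 0.951, -0.307]
contact_force: [1.0, 1.0, -3.3]
gripper_width: 0.152
grasp_force: 61.4
```

Run:
```python
from h import *
from plant import manip
s=manip.state(); print(s["tool_pos"],np.degrees(np.arccos(-rot(s["tool_rot"]).as_matrix()[2,2])),s["contact_force"],s["ft_torque"],s["time"])
f=manip.grab_frame("wrist");g=manip.grab_frame("scene")
a=cv2.resize(f["image"][60:310,200:640],(528,300)); 
b=cv2.resize(g["image"][110:280,250:404],(272,300),interpolation=cv2.INTER_CUBIC)
cv2.imwrite("pics/w5.png",np.hstack([a,b]))
```

```text
[0.51017758 0.0028549  0.17278697] 35.81033002942672 [ 0.95898387  0.95227625 -3.26596009] [ 0.6887323   0.02675281 -0.00219657] 8.95
```

View pics/w5.png

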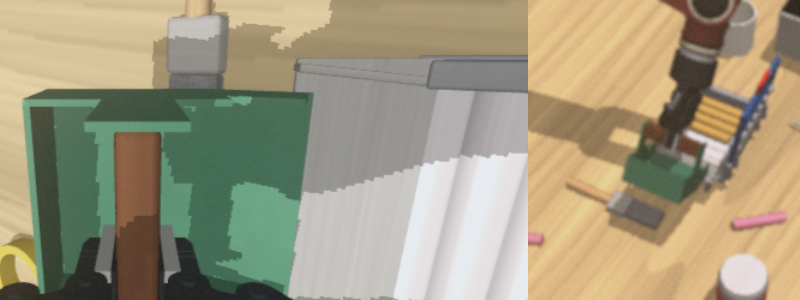

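All four tubes have left the tote and lie in the last four grooves (right panel, about (720,115)). Next I'll take the tote back to where it stood.

Run:
```python
from h import *
p0=now(); a=tote_pose(jig(0,-.15,.15),22); b=(np.array([.4674,-.2547,.165]),D); c=(np.array([.4674,-.2547,.0845]),D)
for x,y,n in((p0,a,4),(a,b,7),(b,c,4)):
    print(y[0].round(4));[print(r) for r in rows(x,y,n)]
```

```text
[ 0.5145 -0.048   0.2354]
[0.1, -19.5, -5.2, -3.5, 0.0, -0.0]
[0.1, -19.2, -6.4, -3.5, 0.0, -0.0]
[0.1, -18.8, -7.5, -3.5, 0.0, -0.0]
[0.1, -18.3, -8.7, -3.5, 0.0, -0.0]
[ 0.4674 -0.2547  0.165 ]
[9.5, -22.9, 20.1, -3.1, 0.2, 0.8]
[9.2, -24.1, 18.8, -3.1, 0.2, 0.8]
[8.8, -25.2, 17.5, -3.1, 0.2, 0.8]
[8.4, -26.2, 16.1, -3.1, 0.2, 0.8]
[8.0, -27.2, 14.7, -3.1, 0.2, 0.8]
[7.6, -28.1, 13.2, -3.1, 0.2, 0.8]
[7.2, -28.8, 11.6, -3.1, 0.2, 0.8]
[ 0.4674 -0.2547  0.0845]
[0.0, 0.0, 20.1, 0.0, 0.0, 0.0]
[0.0, 0.0, 20.1, 0.0, 0.0, 0.0]
[0.0, 0.0, 20.1, 0.0, 0.0, 0.0]
[0.0, 0.0, 20.1, 0.0, 0.0, 0.0]
```

Call:
servo_tool(moves=[[[0,-19.5,-5.5,-3.5,0,0,5],[0,-19,-6.5,-3.5,0,0,5],[0,-19,-7.5,-3.5,0,0,5],[0,-18,-8.5,-3.5,0,0,5],[9.5,-23,20,-3.1,0.2,0.8,5],[9,-24,19,-3.1,0.2,0.8,5],[9,-25,17.5,-3.1,0.2,0.8,5],[8.5,-26,16,-3.1,0.2,0.8,5],[8,-27,14.5,-3.1,0.2,0.8,5],[7.5,-28,13,-3.1,0.2,0.8,5],[7,-29,11.5,-3.2,0.2,0.8,5],[0,0,0,0,0,0,5]]])

```text
time: 10.55
tool_pos: [0.4659, -0.2559, 0.1641]
tool_rot: [-0.003, 0.004, 1.0, -0.0]
contact_force: [-0.0, 0.8, -2.6]
gripper_width: 0.155
grasp_force: 61.2
```

Run:
```python
from h import *
from plant import manip
s=manip.state(); print(s["time"],s["contact_force"],s["grasp_force"])
p0=now(); print(p0[0],p0[1].as_matrix().round(3)); c=(np.array([.4674,-.2547,.0845]),D)
for r in rows(p0,c,4): print(r)
t=manip.grab_frame("top"); cv2.imwrite("pics/t6.png",t["image"])
# bronze tubes inside the jig
H=hsv(t); m=((H[...,0]>12)&(H[...,0]<32)&(H[...,1]>70)).astype(np.uint8); k=np.zeros_like(m); k[186:245,226:300]=m[186:245,226:300]
Nf=J*R.from_euler('x',-6,degrees=True)
for c in cv2.findContours(k,0,2)[0]:
    if cv2.contourArea(c)>20:
        r=cv2.minAreaRect(c); b=cv2.boxPoints(r); w=cast(t,b,.048); print(r, J.inv().apply(w-O).round(4).tolist())
```

```text
10.55 [-1.55658950e-03  8.11675129e-01 -2.56159093e+00] 61.208757162094116
[ 0.4658763  -0.2558989   0.16406673] [[-1.     0.008 -0.006]
 [ 0.008  1.    -0.   ]
 [ 0.006 -0.    -1.   ]]
[-0.5, 0.3, 19.9, -0.0, -0.1, -0.1]
[-0.5, 0.3, 19.9, -0.0, -0.1, -0.1]
[-0.4, 0.3, 19.9, -0.0, -0.1, -0.1]
[-0.4, 0.3, 19.9, -0.0, -0.1, -0.1]
((286.5, 243.0), (2.0, 25.0), 90.0) [[-0.0679, -0.0291, 0.048], [-0.0736, -0.0924, 0.048], [-0.0786, -0.0919, 0.048], [-0.0729, -0.0286, 0.048]]
((227.0, 227.5), (2.0, 33.0), 0.0) [[-0.062, 0.0929, 0.048], [0.0218, 0.0867, 0.048], [0.0213, 0.0816, 0.048], [-0.0625, 0.0878, 0.048]]
((241.54115295410156, 217.0352783203125), (39.728790283203125, 17.026622772216797), 85.60128784179688) [[0.0541, 0.0701, 0.048], [0.0536, 0.0265, 0.048], [-0.0481, 0.0266, 0.048], [-0.0475, 0.0699, 0.048]]
((264.3502197265625, 215.60313415527344), (39.173561096191406, 7.4853949546813965), 86.42366790771484) [[0.0518, -0.0013, 0.048], [0.0513, -0.0205, 0.048], [-0.0489, -0.0186, 0.048], [-0.0484, 0.0004, 0.048]]
((255.04063415527344, 215.5685272216797), (39.328372955322266, 7.409692764282227), 85.91438293457031) [[0.0542, 0.0228, 0.048], [0.0538, 0.0038, 0.048], [-0.0468, 0.0046, 0.048], [-0.0465, 0.0235, 0.048]]
```

Top-view measurement: the tubes are at jig y of about -10, 13, 36 and 60, centred within 4 mm in x and parallel to the grooves. Now I'll set the tote down.

Call:
servo_tool(moves=[[[-0.5,0.3,25,0,-0.1,-0.1,5],[-0.5,0.3,25,0,-0.1,-0.1,5],[-0.5,0.3,18,0,-0.1,-0.1,5],[0,0.3,8,0,-0.1,-0.1,5],[0,0,4,0,0,0,5],[0,0,0,0,0,0,5],[0,0,0,0,0,0,40],[0,0,0,0,0,0,85],[0,0,0,0,0,0,85],[0,0,0,0,0,0,85],[0,0,-20,0,0,0,85],[0,0,-40,0,0,0,85]]])

```text
time: 12.1
tool_pos: [0.4672, -0.2514, 0.1436]
tool_rot: [-0.0, -0.001, 1.0, 0.001]
contact_force: [0.6, -0.2, -0.4]
gripper_width: 0.993
grasp_force: 0.0
```

Run:
```python
from h import *
from plant import manip
s=manip.state(); print(s["time"],s["tool_pos"],s["contact_force"],s["gripper_width"])
t=manip.grab_frame("top"); g=manip.grab_frame("scene"); np.savez("t7.npz",**t); np.savez("s7.npz",**g)
# tab in both views -> leaf angle
pts=[]
for f,roi in((t,(150,185,225,275)),(g,(145,185,365,400))):
    H=hsv(f); m=(((H[...,0]<8)|(H[...,0]>172))&(H[...,1]>130)).astype(np.uint8); k=np.zeros_like(m); a,b,c,d=roi; k[a:b,c:d]=m[a:b,c:d]
    M=cv2.moments(k,True); pts.append((M["m10"]/M["m00"],M["m01"]/M["m00"])); print(M["m00"])
P=cross(t,pts[0],g,pts[1]); q=J.inv().apply(P-O); print(pts,P,q,"angle",np.arctan2(q[2]-.065,.078-q[0]), np.hypot(q[2]-.065,.078-q[0]))
```

```text
12.1 [ 0.46715775 -0.25141807  0.14356627] [ 0.62662221 -0.22118278 -0.36956929] 0.9926553712315429
100.0
30.0
[(246.59, 165.58), (383.1333333333333, 155.1)] [0.59579029 0.16388813 0.23442774] [ 0.10117816 -0.00081311  0.23442774] angle 1.7067549737176162 0.17100580610030258
```

The tote is released and the leaf stands at about 1.71 rad. Next I'll plan the move behind the tab and the closing arc.

```bash
cat >> h.py <<'E'
def push(phi,r=.163,t=.005,w=.011,tips=.014):
    "TCP with the near bottom corner of the shut fingers on the leaf's top face"
    c=[.078-r*np.cos(phi)+t*np.sin(phi)+w,0,.065+r*np.sin(phi)+t*np.cos(phi)+tips]
    return jig(*c),J*D
E
python3 - <<'E'
from h import *
p0=now(); u=(p0[0]+[0.02,0,.13],J*D); s=push(1.71); s0=(s[0]+J.apply([.04,0,.06]),s[1]); s1=(s[0]+J.apply([.035,0,0]),s[1])
for x,y,n in((p0,u,3),(u,s0,8),(s0,s1,2)):
    print(y[0].round(4));[print(r) for r in rows(x,y,n)]
# tote check
t=dict(np.load("t7.npz")); H=hsv(t); m=((H[...,0]>50)&(H[...,0]<90)&(H[...,1]>70)).astype(np.uint8); k=np.zeros_like(m); k[195:265,380:450]=m[195:265,380:450]
print(k.sum(),cv2.boundingRect(cv2.findNonZero(k)))
E
```

```text
[ 0.4911 -0.2542  0.2803]
[-7.1, -0.3, -43.3, -0.1, 0.2, -1.8]
[-7.0, -0.4, -43.3, -0.1, 0.2, -1.8]
[-6.8, -0.5, -43.3, -0.1, 0.2, -1.8]
[0.6508 0.17   0.2997]
[-25.0, 50.9, -2.4, 0.0, 0.0, 0.0]
[-25.0, 50.9, -2.4, 0.0, 0.0, 0.0]
[-25.0, 50.9, -2.4, 0.0, 0.0, 0.0]
[-25.0, 50.9, -2.4, 0.0, 0.0, 0.0]
[-25.0, 50.9, -2.4, 0.0, 0.0, 0.0]
[-25.0, 50.9, -2.4, 0.0, 0.0, 0.0]
[-25.0, 50.9, -2.4, 0.0, 0.0, 0.0]
[-25.0, 50.9, -2.4, 0.0, 0.0, 0.0]
[0.6459 0.1695 0.2397]
[2.5, -0.0, 30.0, 0.0, 0.0, 0.0]
[2.5, 0.0, 30.0, 0.0, 0.0, 0.0]
1164 (387, 206, 52, 43)
```

Call:
servo_tool(moves=[[[-7,0,-43,0,0,-1.8,85],[-7,0,-44,0,0,-1.8,40],[-7,-1,-44,0,0,-1.8,0],[-25,51,-2.5,0,0,0,0],[-25,51,-2.5,0,0,0,0],[-25,51,-2.5,0,0,0,0],[-25,51,-2.5,0,0,0,0],[-25,51,-2.5,0,0,0,0],[-25,51,-2,0,0,0,0],[-25,51,-2,0,0,0,0],[-25,50,-2,0,0,0,0],[0,0,0,0,0,0,0]]])

```text
time: 13.7
tool_pos: [0.6489, 0.1752, 0.2937]
tool_rot: [0.001, -0.051, 0.999, 0.0]
contact_force: [-0.4, -0.8, 0.4]
gripper_width: -0.003
grasp_force: 0.0
```

Run:
```python
from h import *
from plant import manip
s=manip.state(); print(s["time"],s["contact_force"],s["gripper_width"])
p0=now(); print(p0[0],p0[1].as_matrix().round(3)); P=push(1.71); s1=(P[0]+J.apply([.035,0,0]),P[1])
for r in rows(p0,s1,2): print(r)
print("push")
ph=[1.71]+list(np.linspace(1.6,0.0,15)); a=s1
for x in ph: b=push(x); print(round(x,2),b[0].round(4),*rows(a,b,1)); a=b
f=manip.grab_frame("wrist"); cv2.imwrite("pics/w8.png",f["image"])
```

```text
13.7 [-0.40621606 -0.81219382  0.36243165] -0.0031081133521926067
[0.64892464 0.17524211 0.29371314] [[-0.995 -0.101  0.002]
 [-0.101  0.995  0.   ]
 [-0.002  0.    -1.   ]]
[1.9, -2.7, 27.0, 0.0, 0.1, 0.2]
[1.8, -2.7, 27.0, 0.0, 0.1, 0.2]
push
1.71 [0.611  0.1662 0.2397] [35.0, 0.0, 0.0, 0.0, 0.0, 0.0]
1.6 [0.5933 0.1645 0.2418] [17.8, 0.0, -2.1, 0.0, 0.0, 0.0]
1.49 [0.5748 0.1627 0.2418] [18.6, -0.0, -0.1, 0.0, 0.0, 0.0]
1.37 [0.5563 0.1609 0.2398] [18.5, -0.0, 2.1, 0.0, 0.0, 0.0]
1.26 [0.5383 0.1592 0.2356] [18.2, 0.0, 4.2, 0.0, 0.0, 0.0]
1.14 [0.5208 0.1575 0.2294] [17.6, 0.0, 6.2, 0.0, 0.0, 0.0]
1.03 [0.5041 0.1559 0.2212] [16.7, -0.0, 8.2, 0.0, 0.0, 0.0]
0.91 [0.4885 0.1544 0.2112] [15.7, 0.0, 10.0, 0.0, 0.0, 0.0]
0.8 [0.4741 0.153  0.1994] [14.4, -0.0, 11.8, 0.0, 0.0, 0.0]
0.69 [0.4612 0.1517 0.1861] [13.0, -0.0, 13.3, 0.0, 0.0, 0.0]
0.57 [0.4498 0.1506 0.1714] [11.4, 0.0, 14.7, 0.0, 0.0, 0.0]
0.46 [0.4402 0.1497 0.1554] [9.7, -0.0, 15.9, 0.0, 0.0, 0.0]
0.34 [0.4325 0.149  0.1385] [7.8, 0.0, 16.9, 0.0, 0.0, 0.0]
0.23 [0.4267 0.1484 0.1208] [5.8, -0.0, 17.7, 0.0, 0.0, 0.0]
0.11 [0.423  0.1481 0.1026] [3.7, -0.0, 18.2, 0.0, 0.0, 0.0]
0.0 [0.4213 0.1479 0.084 ] [1.6, 0.0, 18.6, 0.0, 0.0, 0.0]
```

Call:
servo_tool(moves=[[[2,-3,27,0,0,0.2,0],[2,-2.5,27,0,0,0.2,0],[0,0,0,0,0,0,0],[20,0,0,0,0,0,0],[15,0,0,0,0,0,0],[18,0,-2,0,0,0,0],[18.5,0,0,0,0,0,0],[18.5,0,2,0,0,0,0],[18,0,4,0,0,0,0],[17.5,0,6,0,0,0,0],[17,0,8,0,0,0,0],[0,0,0,0,0,0,0]]])

```text
time: 15.25
tool_pos: [0.5029, 0.1529, 0.2232]
tool_rot: [0.002, -0.045, 0.999, 0.0]
contact_force: [0.1, -0.2, -1.0]
gripper_width: -0.002
grasp_force: 0.0
```

Run:
```python
from h import *
from plant import manip
s=manip.state(); print(s["time"],s["tool_pos"],s["contact_force"],push(1.03)[0])
t=manip.grab_frame("top"); g=manip.grab_frame("scene")
for n,f in(("top",t),("scene",g)):
    cv2.imwrite(f"pics/{n}9.png",f["image"])
    H=hsv(f); m=(((H[...,0]<8)|(H[...,0]>172))&(H[...,1]>150)).astype(np.uint8); 
    m[:, 280 if n=="top" else 420:]=0; m[:, :225 if n=="top" else 320]=0; m[270:]=0
    for c in cv2.findContours(m,0,2)[0]:
        if cv2.contourArea(c)>10: print(n,cv2.minAreaRect(c))
```

```text
15.25 [0.50286795 0.15290222 0.22317168] [ 0.12381373 -0.1528462  -1.01591223] [0.50432788 0.15589817 0.22131383]
top ((267.923095703125, 242.38462829589844), (53.583003997802734, 5.209458351135254), 82.87498474121094)
top ((237.11573791503906, 211.9651641845703), (17.776708602905273, 25.64586067199707), 84.5596694946289)
top ((240.81764221191406, 178.92941284179688), (16.486711502075195, 33.08189010620117), 77.47119140625)
scene ((349.7241516113281, 150.3103485107422), (7.799204349517822, 3.713906764984131), 68.19859313964844)
```

Run:
```python
from h import *
g=dict(np.load("s7.npz"))
for phi in(1.71,1.3,1.15,1.03,.9):
    P=jig(.078-.164*np.cos(phi),0,.065+.164*np.sin(phi)); c=rot(g["rotation"]).inv().apply(P-g["eye"]); print(phi,(g["mtx"]@c/c[2])[:2])
im=cv2.imread("pics/scene9.png"); t=cv2.imread("pics/top9.png")
cv2.imwrite("pics/c9.png",np.hstack([cv2.resize(im[90:240,290:430],(400,428)),cv2.resize(t[130:280,200:340],(400,428))]))
```

```text
1.71 [382.61255396 156.46642274]
1.3 [362.93079614 150.11367802]
1.15 [356.16048295 149.41201002]
1.03 [351.108876   149.48825261]
0.9 [346.09991456 150.1927564 ]
```

The visible red patch at (350,150) matches a leaf angle of about 1.0 rad, so the leaf is following the fingers. I'll continue down the arc.

Call:
servo_tool(moves=[[[16,0,11,0,0,0,0],[14.5,0,12,0,0,0,0],[13,0,13.5,0,0,0,0],[11.5,0,14.5,0,0,0,0],[10,0,16,0,0,0,0],[8,0,17,0,0,0,0],[6,0,17.5,0,0,0,0],[4,0,18,0,0,0,0],[2,0,12,0,0,0,0],[0,0,4,0,0,0,0],[0,0,0,0,0,0,0]]])

```text
time: 16.73
tool_pos: [0.4194, 0.1455, 0.0867]
tool_rot: [0.002, -0.045, 0.999, -0.0]
contact_force: [0.5, -0.3, 0.1]
gripper_width: 0.005
grasp_force: 0.0
```

Run:
```python
from h import *
p=now(); print(p[0],push(0)[0],J.inv().apply(p[0]-O))
```

```text
[0.41943396 0.14550824 0.08670166] [0.42134068 0.14790741 0.084     ] [-0.07612789 -0.00220537  0.08670166]
```

Now a gentle press in small steps, watching the force.

Call:
servo_tool(moves=[[[0,0,1.5,0,0,0,0],[0,0,1.5,0,0,0,0],[0,0,0,0,0,0,0]]])

```text
time: 17.1
tool_pos: [0.4199, 0.1456, 0.0843]
tool_rot: [0.002, -0.045, 0.999, 0.0]
contact_force: [0.5, -0.0, 1.1]
gripper_width: -0.002
grasp_force: 0.4
```

Call:
servo_tool(moves=[[[0,0,1,0,0,0,0],[0,0,1,0,0,0,0],[0,0,0,0,0,0,0]]])

```text
time: 17.48
tool_pos: [0.42, 0.1456, 0.0839]
tool_rot: [0.002, -0.045, 0.999, -0.0]
contact_force: [-4.5, -0.6, 11.0]
gripper_width: 0.004
grasp_force: 5.7
```

Call:
servo_tool(moves=[[[0,0,1,0,0,0,0],[0,0,0.5,0,0,0,0],[0,0,0,0,0,0,0]]])

```text
time: 17.85
tool_pos: [0.4201, 0.1456, 0.0837]
tool_rot: [0.002, -0.045, 0.999, -0.0]
contact_force: [-10.1, -2.3, 19.9]
gripper_width: -0.002
grasp_force: 10.1
```

Hard stop reached at the nominal shut height. I'll lift off and retreat clear.

Call:
servo_tool(moves=[[[0,0,-3.5,0,0,0,0],[0,0,-10,0,0,0,0],[0,0,-30,0,0,0,0],[0,0,-50,0,0,0,0],[0,0,-50,0,0,0,0],[0,0,-50,0,0,0,0],[20,45,-20,0,0,0,0],[20,45,-20,0,0,0,0],[20,45,0,0,0,0,0],[0,45,0,0,0,0,0],[0,45,0,0,0,0,0],[0,0,0,0,0,0,0]]])

```text
time: 19.35
tool_pos: [0.3377, 0.366, 0.3131]
tool_rot: [0.001, -0.047, 0.999, -0.0]
contact_force: [-0.8, 0.2, -0.9]
gripper_width: 0.0
grasp_force: 0.0
```

Run:
```python
from h import *
from plant import manip
s=manip.state(); print(s["time"],s["tool_pos"],s["contact_force"])
t=manip.grab_frame("top"); g=manip.grab_frame("scene")
pts=[]
for f,roi in((t,(230,270,245,290)),(g,(150,230,310,380))):
    H=hsv(f); m=(((H[...,0]<8)|(H[...,0]>172))&(H[...,1]>130)).astype(np.uint8); k=np.zeros_like(m); a,b,c,d=roi; k[a:b,c:d]=m[a:b,c:d]
    M=cv2.moments(k,True); print(M["m00"]); pts.append((M["m10"]/M["m00"],M["m01"]/M["m00"]))
P=cross(t,pts[0],g,pts[1]); q=J.inv().apply(P-O); print(pts,q,"angle",np.arctan2(q[2]-.069,.078-q[0]))
a=cv2.resize(g["image"][110:300,240:430],(400,400),interpolation=cv2.INTER_CUBIC); b=cv2.resize(t["image"][130:290,210:450],(400,267),interpolation=cv2.INTER_CUBIC)
c=np.zeros((400,400,3),np.uint8); c[:267]=b; cv2.imwrite("pics/fin.png",np.hstack([a,c]))
```

```text
19.35 [0.33766639 0.365971   0.31310653] [-0.76109093  0.2005445  -0.94928318]
161.0
54.0
[(263.41614906832297, 250.34782608695653), (329.14814814814815, 168.77777777777777)] [-0.08582359 -0.00296879  0.07001392] angle 0.006189028943627092
```

View pics/fin.png

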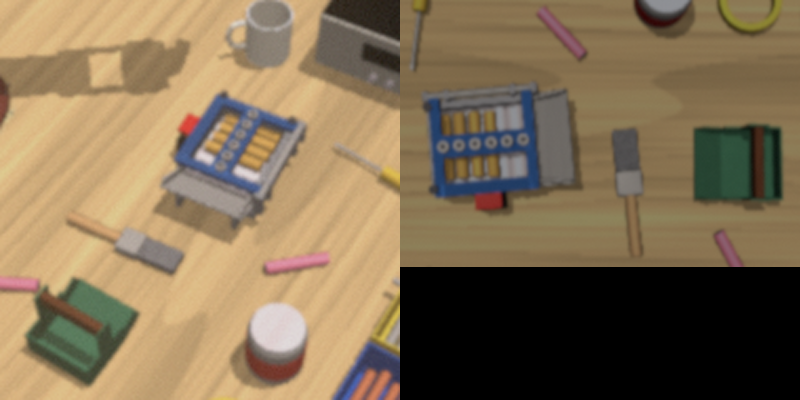

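The final view shows the leaf flat over the four tubes with its tab over the switch (right panel, (490,200)), at about 0.006 rad measured. The tote stands upright and empty at (738,163), and the other things are undisturbed. Handing in.

Run:
```python
from plant import manip
print(manip.job_done())
```

```text
the job is handed in; nothing more can be done
None
```

I handed the job in at about 19.5 s on the clock with all steps carried out; the hand-in gave no verdict. Four tubes lie in four separate grooves, the empty tote stands upright and released, the leaf is shut at about 0.006 rad with its tab over the pin (travel inferred, not read), and the other things look undisturbed.

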